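# Open the chiller's bayonet filler cap and fit the strainer

## Task

The small bench chiller is to be topped up: press its winged filler cap down against the spring, hold it down while turning it anticlockwise to its stop, then lift it off without forcing it and stand it in the metal tray, wing up. Go easy on the plastic neck: pressing takes some 22 N and more than 30 N is too much, and at the stop do not twist on. Then lower the steel strainer gently into the open neck until its lip lies flat on the rim, let go of it, and leave everything else where it stands.

Things in the scene. Friction and masses are not known exactly. Their poses are not given: they have to be found in the camera images.
- chiller: bench chiller: off-white box 320 mm deep (x), 240 wide (y), flat deck 200 mm high; fixed. Origin under its centre, front at -x. The grey filler neck rises from the deck at x -75 mm, y 0. Two raised black marks on the deck beside the neck, 60 deg apart, show where the rib on the cap at its wing's +x end points when shut (narrow mark) and when free (wide mark)
- neck_rim (a point): centre of the filler neck's top rim, 234 mm above the bench, 34 above the deck, under the cap at first; z up the neck's axis, x, y as the chiller's. The neck: a 74 mm round collar 18 mm high, on it a tube with a 57 mm bayonet flange at the rim; its open bore is 40 mm wide, 34 deep
- cap: black bayonet cap, 66 mm across, 55 high, 100 to 150 g; origin at the centre of its skirt's lower edge, z up, x along its wing. The wing is an upright straight grip 46 mm long (x), 12 thick (y), 30 high, on the cap's flat top, which is 25 mm above the origin. Off the neck it stands on its skirt
- cap_grip (a point): grip point on the cap's axis in the wing, 22 mm above the flat top, 47 above the cap's origin; axes as the cap's. Shut, a spring holds it up in a catch with 11 N; pressed down 7 mm (20 N) it clears the catch, at 8 mm (22 N) it lands hard on the collar. Held down it turns about 60 deg anticlockwise from above to a hard stop; there, or up to 4 deg short, it lifts off. Shut it has 5 deg of play
- collar: the 74 mm round collar at the foot of the neck, 18 mm high on the deck, on which the cap's skirt lands when pressed down fully; part of the chiller; origin on the neck's axis at the height of the bench
- strainer: steel strainer, 63 mm high, 70 to 120 g, standing on the bench: a 35 mm basket 26 mm deep with tapered foot, above it a 50 mm round lip 3 mm thick, on that an upright loop handle 26 mm wide (x), 9 thick (y), 34 high. Origin at the centre of its foot; z up
- strainer_grip (a point): grip point on the strainer's axis in its loop handle, 50 mm above its foot, 21 mm above the lip's top; axes as the strainer's
- strainer_lip (a point): centre of the underside of the strainer's lip, 26 mm above its foot, 24 mm below the grip point; when seated it is at neck_rim, within the 2.5 mm of play all round
- tray: metal tray, 200 mm (x) by 160 (y) outside, walls 15 mm high, 3 thick, floor 3 mm above the bench; fixed; origin under its centre, on the bench. A brass coupling, 22 mm wide, 36 high, stands in it at the +x end, 65 to 75 mm from the centre
- coupling: that brass coupling, origin under it; to be left alone, as are all the following and the other small things about
- sample_bottle: amber jar with black lid, 60 mm wide, 105 high, on the bench; origin under it
- beaker: glass beaker, 68 mm wide, 85 high, on the bench; origin under it
- bung: plain black bung without a wing, 52 mm wide, 22 high, on the bench; origin under it
Mind the look-alikes: they are no part of the job. Leave any blue or brown look-alike of the strainer alone. Of the things shaped like the cap, the black one is meant.

How it is judged:
By the outcome, as a careful person would: the job done as asked, in the order asked, and still so for the second after the job is handed in, with the robot touching nothing.
It also fails if it takes over 69 s, if anything falls off the work surface, if the arm or the gripper's body presses on something with over 40 N, if the wrist force passes 120 N, or if a joint passes its speed limit or range.

## Robot

A 6-joint arm with a two-finger parallel gripper is mounted at the origin on the work surface. World frame = base frame: x ahead of the robot, y to its left, z up, the work surface at z = 0. Lengths are in mm, angles in rad, forces in N, time in s.
With the tool pointing down it reaches from about 275 to 1000 mm from the base axis. Payload 8.4 kg.
Tool frame: the origin (TCP) lies midway between the tips of the shut fingers; the grasp point (between the pads) lies 19 mm behind it; z points along the fingers, y is the line along which they close (so a half turn about z gives the same grasp; the last joint's range is limited). The gripper opens to 85 mm and grips with 20 to 120 N. Pads are 22 mm wide; open, the fingers measure 114 mm over their backs; the gripper's body (76 mm by 85 mm) begins 54 mm behind the grasp point. The pads swing forward as they close: fully open they stand 13 mm farther back than shut.
Start: joints at [-1.232, 0.353, 1.633, -0, 1.155, -0.002], TCP at [208.899, -589.058, 231.281] pointing down, gripper open.
Joint ranges: [-2.63, 2.63], [-0.92, 2.1], [0.06, 2.66], [-1.3, 4.44], [0, 2.69], [-3.02, 3.02]. Speed limits (rad/s): [2.22, 2.22, 2.79, 3.14, 3.14, 3.14].

## Interface

Orientations are given as [roll, pitch, yaw] about the fixed x, y, z axes, in that order (R = Rz(yaw) Ry(pitch) Rx(roll)).
In Python, from rig import r gives the robot as it stands.
- The arm moves only by the shell command python3 -m inch 'ROWS' [OPENING] [FORCE]. ROWS is JSON, a list that holds one entry, the list of rows, each a list of 6 numbers: the shift along the tool's x, y, z scaled (see below), then the turn, a rotation vector about the tool's x, y, z scaled (see below). In form: [[[tx, ty, tz, wx, wy, wz], ...]]. A call has 1 to 8 rows; each row is the pose to reach, as a shift and turn from the pose commanded when the call began, along the tool's axes at that moment, turning the shorter way round; what a row does not reach only later rows make up. The controller multiplies each number of a shift by 20 cm and each number of a turn by pi rad. A row lasts 1/12 s, in which the tool goes at most 41.7 mm and 7.16 degrees, less where a joint would pass 70% of its speed; a pose out of reach is approached as far as the arm can. A call with a number of a shift or a turn outside -1 to 1 is refused whole. A call with a gripper value outside its range is refused whole. OPENING is the gripper's target within -1 to 1 (fully open at 1, half-way at 0, shut at -1), set as the call begins (- or left out, the last holds). The fingers move at their own pace and stop on an object; FORCE is the grip in N (left out, the last holds). Time passes only in rows, so rows that repeat a pose let the fingers close. It gives the time, the measured TCP pose, the force, the opening and the grip force at its end, in the units of the state.
- r.sense(): the state, without advancing time (a new reading comes with each control period).
- r.grab_frame(name): name is "scene" or "top" or "wrist"; returns the picture (400x640x3 uint8, red, green, blue); there is no depth.
- r.camera_info(name): a dict with "K" (3x3 intrinsics, pixels), "rvec" (rotation vector, rad) and "tvec" (3), from world to camera coordinates, as OpenCV has them; the wrist camera has in their place "mount" (4x4, takes a point from camera to tool coordinates, whose origin is the TCP and whose axes are the flange's). Camera axes: x right, y down, z forward; pixel columns grow to the right and rows downward; lengths in mm; the calibration is good to about 2 mm. The wrist camera is an equidistant fisheye: a pixel r from the principal point sees the ray r / f radians off the axis. A picture is of the moment at which its call begins: read the wrist's pose just before it. camera_info takes no time and is no camera call.
- r.sign_off(): hands the job in; it is judged then, once.
The state is a dict: "clock": time; "qpos": joint angles; "qvel": joint speeds; "joint_efforts": joint torques, N m; "eef_pos": TCP position; "tcp_rot": TCP orientation; "contact_force": force on the tool from outside, world axes, zero at the start; "wrist_torque": the same for the moment, N m; "opening": opening from 0.0 (shut) to 1.0 (fully open); "grasp_force": force on a finger pad.
Only numpy, scipy, OpenCV 4.12 (cv2) and the standard library are available. Lean on these libraries where they do the work, as an engineer would, in place of code of your own. Each camera call takes 0.05 s, during which the arm holds its last target. There are 200 camera calls.

## Working session

There is one attempt and no reset: what is moved stays moved. The work goes in short steps, Python scripts to look and compute and a shell command to move; the robot and the scene stay as the last step left them, time stands still between calls to the robot, and variables do not carry over. Pictures are saved under pics/ and viewed, at most 10 in all, crops included, and the job is handed in when it is done.

```bash
mkdir -p pics; ls; python3 - <<'E'
from rig import r
import cv2
for n in("scene","top"):
    cv2.imwrite(f"pics/{n}0.png",r.grab_frame(n)[:,:,::-1]); c=r.camera_info(n); print(n,c)
print(r.camera_info("wrist")); print(r.sense())
E
```

```text
pics
scene {'K': array([[465.20765015,   0.        , 320.62395558],
       [  0.        , 465.20765015, 193.70487145],
       [  0.        ,   0.        ,   1.        ]]), 'rvec': array([ 2.02468383,  1.43417978, -0.58350066]), 'tvec': array([-143.39190226, -307.01666933, 1698.19615694])}
top {'K': array([[445.60528096,   0.        , 323.19348675],
       [  0.        , 445.60528096, 197.03769521],
       [  0.        ,   0.        ,   1.        ]]), 'rvec': array([ 2.15699692, -2.15774396,  0.18207757]), 'tvec': array([ -35.73282535,  600.81286305, 1098.90308741])}
{'K': array([[309.70691629,   0.        , 319.41831419],
       [  0.        , 309.70691629, 199.80769973],
       [  0.        ,   0.        ,   1.        ]]), 'mount': array([[-1.05968182e-03, -9.58713905e-01, -2.84370402e-01,
         7.25448220e+01],
       [ 9.99999249e-01, -8.40951724e-04, -8.91263323e-04,
        -9.34689921e-02],
       [ 6.15324760e-04, -2.84371133e-01,  9.58714076e-01,
        -1.42072761e+02],
       [ 0.00000000e+00,  0.00000000e+00,  0.00000000e+00,
         1.00000000e+00]])}
{'clock': 0.1, 'qpos': array([-1.23235960e+00,  3.53596617e-01,  1.63403548e+00, -9.02192318e-06,
        1.15517317e+00, -2.42024523e-03]), 'qvel': array([ 0.00103665, -0.00129212, -0.00251172, -0.00081639, -0.00136558,
        0.00078281]), 'joint_efforts': array([ 6.67991844e-04, -6.06356335e+01, -3.42818892e+01,  7.32999069e-05,
        3.97709911e-03, -2.17658373e-05]), 'eef_pos': array([ 208.78527892, -588.66607144,  230.63606127]), 'tcp_rot': array([-3.14038002e+00,  5.31456753e-06,  3.40860622e-01]), 'contact_force': array([ 0.10123714,  0.3517969 , -0.00350009]), 'wrist_torque': array([ 0.03087583,  0.04683551, -0.03047245]), 'grasp_force': 0.0, 'opening': 0.9996553750075843}
```

View pics/scene0.png

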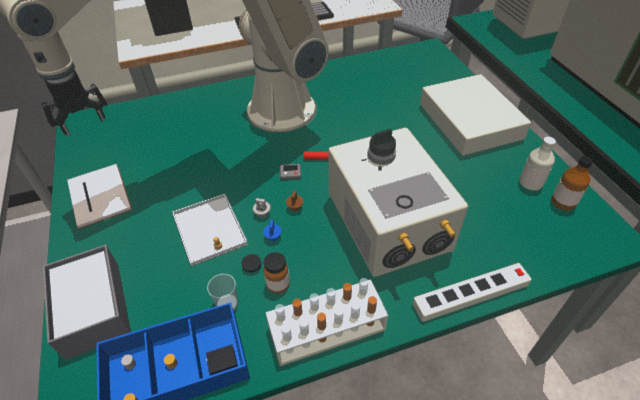

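View pics/top0.png

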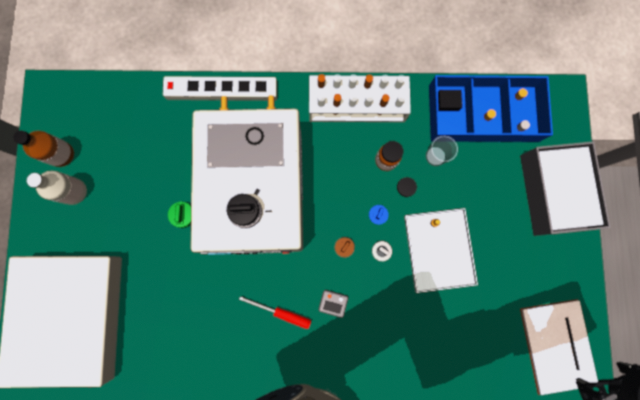

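Scene/top views: the black winged cap is at top (244,209) on the chiller, with a green look-alike at (180,213). The steel strainer is at (382,251); its look-alikes are blue (378,214) and brown (344,247), and the bung is at (407,187). The tray is at (440,250) with the coupling at (435,222). Black cap and grey-steel strainer fit the description. I'll confirm in an enlarged crop and measure.

```bash
cat > h.py <<'E'
import numpy as np, cv2
from rig import r
def cam(n):
    c=r.camera_info(n); R=cv2.Rodrigues(c['rvec'])[0]; return c['K'],R,np.array(c['tvec']).ravel()
def cast(n,uv,z):
    K,R,t=cam(n); uv=np.atleast_2d(uv).astype(float)
    d=(np.linalg.inv(K)@np.c_[uv,np.ones(len(uv))].T).T@R; C=-R.T@t
    return C+d*((z-C[2])/d[:,2])[:,None]
def proj(n,P):
    K,R,t=cam(n); p=(np.atleast_2d(P)@R.T+t)@K.T; return p[:,:2]/p[:,2:]
def comps(mask,lo,hi):
    n,l,s,c=cv2.connectedComponentsWithStats(mask.astype(np.uint8))
    return [(c[i].round(1),s[i],l==i) for i in range(1,n) if lo<s[i][4]<hi]
E
python3 - <<'E'
from h import *
im=cv2.imread("pics/top0.png"); b,g,rr=[im[:,:,i].astype(int) for i in range(3)]
hsv=cv2.cvtColor(im,cv2.COLOR_BGR2HSV)
white=(hsv[:,:,1]<45)&(hsv[:,:,2]>170)
for c,s,m in comps(white,150,40000):
    if s[1]<100 or s[1]>300: continue
    cnt=max(cv2.findContours(m.astype(np.uint8),0,2)[0],key=cv2.contourArea)
    rect=cv2.minAreaRect(cnt); print(c,s,rect)
    for z in (200,15,29):
        q=cast("top",cv2.boxPoints(rect),z); print(z,q[:,:2].round(0).tolist(),"ctr",q.mean(0)[:2].round(1),np.linalg.norm(q[1]-q[0]).round(1),np.linalg.norm(q[2]-q[1]).round(1))
a=cv2.resize(im[170:260,195:295],(400,360),interpolation=cv2.INTER_CUBIC)
d=cv2.resize(im[200:300,330:490],(576,360),interpolation=cv2.INTER_CUBIC)[:,:400]
cv2.imwrite("pics/crop1.png",np.hstack([a,d]))
s=cv2.imread("pics/scene0.png")
a=cv2.resize(s[120:180,340:440],(600,360),interpolation=cv2.INTER_CUBIC)[:,:400]
d=cv2.resize(s[180:270,170:310],(560,360),interpolation=cv2.INTER_CUBIC)[:,150:550]
cv2.imwrite("pics/crop2.png",np.hstack([a,d]))
E
```

```text
[245.4 187.4] [  191   109   110   144 11050] ((244.430908203125, 180.49256896972656), (142.4615936279297, 109.20792388916016), 89.01223754882812)
200 [[776.0, 271.0], [782.0, 25.0], [460.0, 18.0], [457.0, 253.0]] ctr [618.6 141.9] 246.3 321.7
15 [[840.0, 325.0], [847.0, 32.0], [465.0, 23.0], [460.0, 303.0]] ctr [653.2 170.4] 293.1 382.7
29 [[835.0, 321.0], [842.0, 31.0], [464.0, 23.0], [460.0, 299.0]] ctr [650.6 168.3] 289.6 378.1
[570.1 188. ] [ 539  147   64   83 4030] ((570.3086547851562, 187.62098693847656), (82.25004577636719, 51.270835876464844), 80.07376098632812)
200 [[683.0, -520.0], [704.0, -638.0], [519.0, -654.0], [499.0, -539.0]] ctr [ 601.5 -587.8] 120.1 186.0
15 [[730.0, -617.0], [755.0, -758.0], [535.0, -776.0], [511.0, -639.0]] ctr [ 632.9 -697.8] 142.9 221.3
29 [[727.0, -610.0], [751.0, -749.0], [534.0, -767.0], [510.0, -632.0]] ctr [ 630.5 -689.5] 141.2 218.7
[ 33.5 179.5] [ 27 173  14  14 155] ((33.5, 179.5), (13.0, 13.0), 90.0)
200 [[630.0, 617.0], [631.0, 589.0], [602.0, 587.0], [602.0, 615.0]] ctr [616. 602.] 28.1 29.0
15 [[667.0, 736.0], [667.0, 703.0], [633.
[... 1155 characters left out ...]
9.0], [440.0, -138.0]] ctr [ 459.5 -159. ] 41.7 39.0
15 [[487.0, -163.0], [487.0, -213.0], [441.0, -212.0], [441.0, -162.0]] ctr [ 463.9 -187.6] 49.6 46.4
29 [[486.0, -161.0], [486.0, -210.0], [441.0, -209.0], [441.0, -161.0]] ctr [ 463.6 -185.4] 49.0 45.8
[ 53.9 321.8] [    0   257   110   131 13289] ((53.29435348510742, 321.98663330078125), (103.2372055053711, 136.68788146972656), 3.7313966751098633)
200 [[184.0, 636.0], [462.0, 646.0], [447.0, 427.0], [170.0, 427.0]] ctr [315.8 533.7] 277.6 219.1
15 [[137.0, 758.0], [467.0, 770.0], [449.0, 510.0], [119.0, 509.0]] ctr [292.9 636.7] 330.3 260.7
29 [[140.0, 749.0], [466.0, 760.0], [449.0, 503.0], [123.0, 503.0]] ctr [294.6 628.9] 326.3 257.6
```

View pics/crop1.png

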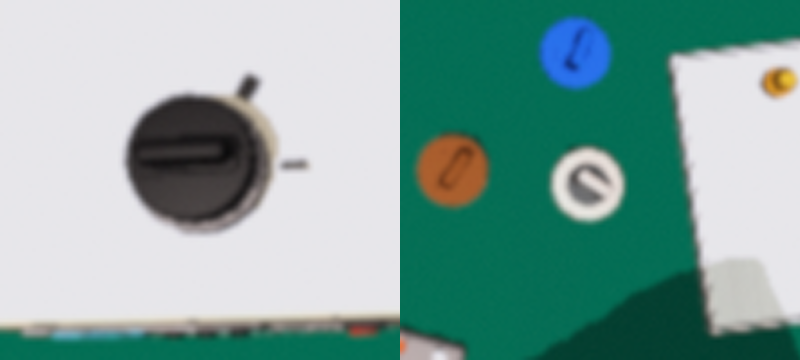

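View pics/crop2.png

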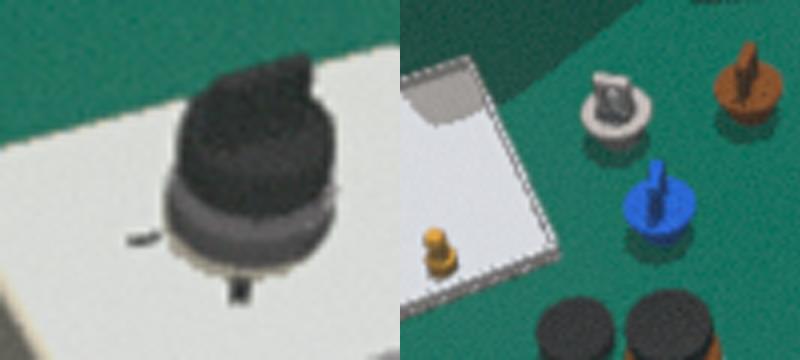

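Confirmed: the shut cap is black with its wing along ∓y, rib towards the narrow mark (268,211). The wide mark is at (257,191), 60° anticlockwise. The steel-white strainer is at (382,251), with a dark loop handle.

```bash
cat >> h.py <<'E'
from scipy.spatial.transform import Rotation as Ro
def pose():
    s=r.sense(); return np.array(s['eef_pos']),Ro.from_euler('xyz',s['tcp_rot'])
def go(p,yaw,cur=None):
    "row numbers that take the tool to p, pointing down with yaw (rad)"
    e,R=pose() if cur is None else cur
    T=Ro.from_euler('xyz',[np.pi,0,yaw])
    return np.r_[R.inv().apply(np.array(p)-e)/200,(R.inv()*T).as_rotvec()/np.pi].round(4)
def wcast(uv,z,P):
    "wrist pixel to plane z; P=pose() at picture time"
    c=r.camera_info("wrist");K=c['K'];M=np.array(c['mount']);uv=np.atleast_2d(uv).astype(float)
    q=(uv-[K[0,2],K[1,2]])/K[0,0];a=np.linalg.norm(q,axis=1,keepdims=True)
    d=np.c_[np.sin(a)*q/np.maximum(a,1e-9),np.cos(a)]
    e,R=P;d=R.apply(d@M[:3,:3].T);C=e+R.apply(M[:3,3])
    return C+d*((z-C[2])/d[:,2])[:,None]
def wproj(X,P):
    c=r.camera_info("wrist");K=c['K'];M=np.array(c['mount']);e,R=P
    v=(R.inv().apply(np.atleast_2d(X)-e)-M[:3,3])@M[:3,:3]
    n=np.linalg.norm(v[:,:2],axis=1,keepdims=True);return v[:,:2]/n*np.arctan2(n,v[:,2:])*K[0,0]+[K[0,2],K[1,2]]
E
python3 - <<'E'
from h import *
for nm,uv,z in(("wing",(240.9,208),281),("disc",(241.9,209),251),("narrow",(268.5,211),201),("wide",(257.2,191.5),201),("strlip",(381.6,251),29),("blue",(378.5,214),29),("brown",(344,247),29),("coup",(435,222),39)):
    print(nm,cast("top",uv,z).round(1))
for nm,uv,z in(("strlip",(261.5,208),27),("narrow",(364,160),201),("wide",(380,168),201)): print("scene",nm,cast("scene",uv,z).round(1))
# deck edges: line of +x edge, side edges by subpixel threshold
p=(np.array([210,-590,231.]),pose()[1])
print(go([300,-400,420],1.2),pose()[1].as_euler('xyz'))
E
```

```text
wing [[543.8 135.4 281. ]]
disc [[545.3 138.1 251. ]]
narrow [[546.8  87.8 201. ]]
wide [[590.1 113.4 201. ]]
strlip [[ 463.5 -185.7   29. ]]
blue [[ 558.7 -179.6   29. ]]
brown [[473.8 -89.3  29. ]]
coup [[ 537.1 -323.4   39. ]]
scene strlip [[ 463.5 -187.1   27. ]]
scene narrow [[547.1  87.3 201. ]]
scene wide [[588.9 114.3 201. ]]
[ 7.452e-01 -7.377e-01 -9.459e-01 -4.000e-04 -2.000e-04 -2.735e-01] [-3.14038002e+00  5.31456753e-06  3.40860622e-01]
```

```bash
python3 -m inch '[[[0.93,-0.95,-0.4,0,0,0],[0.93,-0.95,-0.4,0,0,0],[0.93,-0.95,-0.4,0,0,0],[0.93,-0.95,-0.4,0,0,0],[0.93,-0.95,-0.4,0,0,0],[0.93,-0.95,-0.4,0,0,0],[0.93,-0.95,-0.4,0,0,0]]]' -0.1 && python3 -m inch '[[[0.93,-0.95,-0.3,0,0,0],[0.93,-0.95,-0.3,0,0,0],[0.93,-0.95,-0.3,0,0,0],[0.93,-0.95,-0.3,0,0,0],[0.93,-0.95,-0.3,0,0,0],[0.93,-0.95,-0.3,0,0,0],[0.93,-0.95,-0.3,0,0,0]]]' && python3 -m inch '[[[0.93,-0.95,0,0,0,-0.39],[0.93,-0.95,0,0,0,-0.39],[0.93,-0.95,0,0,0,-0.39],[0.93,-0.95,0,0,0,-0.39],[0.93,-0.95,0,0,0,-0.39],[0.93,-0.95,0,0,0,-0.39],[0.93,-0.95,0,0,0,-0.39],[0.93,-0.95,0,0,0,-0.39]]]'; python3 -c "
from h import *
print(pose()[0],go([545,138,380],1.588))"
```

```text
clock: 0.68
eef_pos: [321.4, -345.0, 312.1]
tcp_rot: [-3.141, -0.001, 0.341]
contact_force: [0.5, -0.4, 0.1]
opening: 0.451
grasp_force: 0.0
clock: 1.27
eef_pos: [433.6, -103.3, 372.3]
tcp_rot: [-3.141, -0.002, 0.342]
contact_force: [0.5, -1.1, 0.4]
opening: 0.451
grasp_force: 0.0
clock: 1.93
eef_pos: [545.2, 138.3, 370.3]
tcp_rot: [-3.14, -0.001, 1.35]
contact_force: [-0.9, -1.1, 0.7]
opening: 0.453
grasp_force: 0.0
[545.21899022 138.2887104  370.29965385] [-0.0016 -0.0008 -0.0485 -0.0003 -0.0002 -0.0756]
```

```bash
python3 -m inch '[[[0,0,0,0,0,-0.075],[0,0,0,0,0,-0.075],[0,0,0,0,0,-0.075],[0,0,0,0,0,-0.075]]]'; python3 - <<'E'
from h import *
P=pose();np.save("P1.npy",np.r_[P[0],P[1].as_euler('xyz')]);im=r.grab_frame("wrist")[:,:,::-1]
cv2.imwrite("pics/w1.png",im); print(P[0],wproj([[545,138,251],[547,88,201],[590,114,201]],P))
E
```

```text
clock: 2.27
eef_pos: [544.1, 134.6, 371.0]
tcp_rot: [-3.141, 0.0, 1.573]
contact_force: [0.2, -0.7, -0.2]
opening: 0.452
grasp_force: 0.0
[544.13200768 134.64153912 370.99130845] [[320.4591424  190.56757449]
 [322.16123277 223.67885539]
 [362.87915055 200.60923606]]
```

View pics/w1.png

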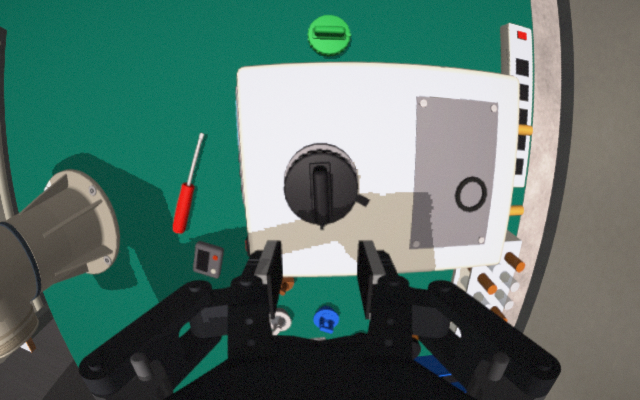

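```bash
python3 - <<'E'
from h import *
a=np.load("P1.npy");P=(a[:3],Ro.from_euler('xyz',a[3:]));im=cv2.imread("pics/w1.png")
hsv=cv2.cvtColor(im,cv2.COLOR_BGR2HSV);g=im.max(2).astype(int)
green=(hsv[:,:,1]>120)&(abs(hsv[:,:,0].astype(int)-80)<20)
# deck edges: left (u~240, rows 90-230), top (v~65, cols 260-310,350-500)
def lastgreen(line): return np.where(line)[0].max()+1
L=np.array([(lastgreen(green[v,205:300])+205-.5,v) for v in range(90,190,5)])
T=np.array([(u,lastgreen(green[40:100,u])+40-.5) for u in list(range(250,300,5))+list(range(360,500,5))])
for n,X in(("front",L),("left",T)):
    w=wcast(X,200,P); vx,vy,x0,y0=cv2.fitLine(w[:,:2].astype(np.float32),cv2.DIST_HUBER,0,.01,.01).ravel()
    print(n,np.degrees(np.arctan2(vy,vx)).round(2),x0,y0,w[:,:2].std(0))
dark=(g<75); dark[:140]=0;dark[240:]=0
for c,s,m in comps(dark,300,20000):
    print(c,s)
    cnt=max(cv2.findContours(m.astype(np.uint8),0,1)[0],key=cv2.contourArea).reshape(-1,2)
    print(cv2.minEnclosingCircle(cnt))
c=im[135:240,270:385];c=np.clip(c.astype(float)*2,0,255).astype(np.uint8)
cv2.imwrite("pics/w1c.png",cv2.resize(c,None,fx=5,fy=5,interpolation=cv2.INTER_CUBIC))
E
```

```text
front -88.55 458.62292 190.6547 [ 0.85813167 30.27375174]
left 1.35 661.1431 260.61926 [81.09547274  1.93634121]
[  8.9 176.7] [  2 140  17  75 393]
((9.0, 177.0), 37.65644073486328)
[557.3 189.1] [ 543  140   28  100 1124]
((556.5, 189.5), 51.3079948425293)
[323.4 189.7] [ 284  149   85   80 3855]
((326.5479431152344, 188.8191680908203), 42.9335823059082)
[470.6 193.6] [455 177  32  35 383]
((470.1206970214844, 193.70689392089844), 17.404922485351562)
```

View pics/w1c.png

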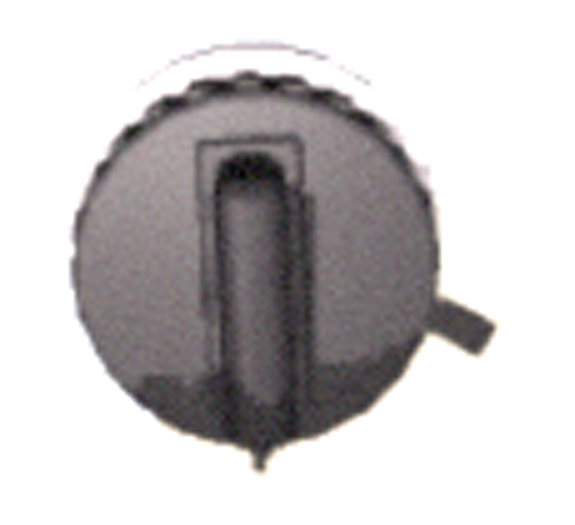

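```bash
python3 - <<'E'
from h import *
a=np.load("P1.npy");P=(a[:3],Ro.from_euler('xyz',a[3:]))
w=wcast([(321,175),(322.6,215)],281,P);print(w,np.degrees(np.arctan2(*(w[1]-w[0])[[1,0]])))
print(wcast([(321.2,189)],251,P),wcast([(322,228)],201,P))
for y in (1.594,):print(go([545,137.8,310],y),go([545,137.8,257],y),pose())
E
```

```text
[[545.33637721 158.21252289 281.        ]
 [546.68629211 125.86472569 281.        ]] -87.61036045826624
[[545.64441731 139.41740713 251.        ]] [[546.84582733  82.98629005 201.        ]]
[ 1.620e-02  4.600e-03  3.052e-01 -2.000e-04  0.000e+00 -6.900e-03] [ 1.620e-02  4.700e-03  5.702e-01 -2.000e-04  0.000e+00 -6.900e-03] (array([544.12520713, 134.57182994, 371.04321368]), Rotation.from_matrix(array([[-1.50777745e-03,  9.99998737e-01, -5.02551054e-04],
                            [ 9.99998857e-01,  1.50771892e-03, -1.16832400e-04],
                            [-1.16074546e-04, -5.02726637e-04, -9.99999867e-01]])))
```

```bash
python3 -m inch '[[[0.016,0.005,0.3,0,0,-0.009],[0.016,0.005,0.3,0,0,-0.009],[0.016,0.005,0.575,0,0,-0.009],[0.016,0.005,0.575,0,0,-0.009],[0.016,0.005,0.575,0,0,-0.009],[0.016,0.005,0.575,0,0,-0.009],[0.016,0.005,0.575,0,0,-0.009],[0.016,0.005,0.575,0,0,-0.009]]]'; python3 - <<'E'
from h import *
print(pose()[0],pose()[1].as_euler('xyz'),go([545,137.8,256],1.60))
E
```

```text
clock: 2.98
eef_pos: [546.4, 138.1, 258.2]
tcp_rot: [3.139, -0.001, 1.604]
contact_force: [-0.2, 0.5, 0.5]
opening: 0.449
grasp_force: 0.0
[546.35946399 138.0576303  258.16823537] [ 3.13866403e+00 -6.16707994e-04  1.60373222e+00] [-0.0011 -0.0069  0.0108  0.0009 -0.0002  0.0012]
```

```bash
python3 -m inch '[[[0,0,0,0,0,0],[0,0,0,0,0,0],[0,0,0,0,0,0],[0,0,0,0,0,0],[0,0,0,0,0,0],[0,0,0,0,0,0]]]' -1 70; python3 -m inch '[[[0,0,0,0,0,0],[0,0,0,0,0,0],[0,0,0,0,0,0]]]'
```

```text
clock: 3.48
eef_pos: [545.6, 138.0, 257.5]
tcp_rot: [3.14, -0.0, 1.605]
contact_force: [-1.9, -0.4, 6.7]
opening: 0.126
grasp_force: 68.8
clock: 3.73
eef_pos: [545.6, 138.0, 257.5]
tcp_rot: [3.14, -0.0, 1.605]
contact_force: [-1.8, -0.6, 6.5]
opening: 0.121
grasp_force: 68.8
```

```bash
python3 -m inch '[[[0,0,0.01,0,0,0],[0,0,0.02,0,0,0],[0,0,0.02,0,0,0]]]'; python3 -m inch '[[[0,0,0.01,0,0,0],[0,0,0.01,0,0,0],[0,0,0.01,0,0,0]]]'
```

```text
clock: 3.98
eef_pos: [545.6, 138.0, 254.1]
tcp_rot: [3.14, -0.0, 1.605]
contact_force: [-4.3, -1.4, 15.2]
opening: 0.124
grasp_force: 70.1
clock: 4.23
eef_pos: [545.7, 138.0, 252.6]
tcp_rot: [3.14, -0.0, 1.605]
contact_force: [-5.4, -2.1, 17.0]
opening: 0.127
grasp_force: 70.4
```

```bash
python3 -m inch '[[[0,0,0.006,0,0,0],[0,0,0.011,0,0,0],[0,0,0.011,0,0,0],[0,0,0.011,0,0,0]]]'; python3 -m inch '[[[0,0,0.005,0,0,0],[0,0,0.005,0,0,0],[0,0,0.005,0,0,0]]]'
```

```text
clock: 4.57
eef_pos: [545.7, 138.0, 250.8]
tcp_rot: [3.14, -0.0, 1.605]
contact_force: [-6.7, -1.8, 18.4]
opening: 0.126
grasp_force: 70.6
clock: 4.82
eef_pos: [545.7, 138.0, 249.9]
tcp_rot: [3.139, -0.0, 1.605]
contact_force: [-7.2, -0.3, 20.6]
opening: 0.125
grasp_force: 70.7
```

```bash
python3 -m inch '[[[0,-0.003,0.003,0,0,0],[0,-0.003,0.003,0,0,0],[0,-0.003,0.003,0,0,0]]]';python3 -m inch '[[[0,0,0.003,0,0,0],[0,0,0.003,0,0,0],[0,0,0.003,0,0,0]]]'
```

```text
clock: 5.07
eef_pos: [545.7, 138.0, 249.6]
tcp_rot: [3.138, -0.001, 1.605]
contact_force: [-6.2, -2.3, 20.2]
opening: 0.121
grasp_force: 70.9
clock: 5.32
eef_pos: [545.7, 138.0, 249.3]
tcp_rot: [3.138, -0.001, 1.605]
contact_force: [-5.8, -3.2, 22.9]
opening: 0.125
grasp_force: 71.4
```

```bash
python3 -c "
from rig import r
print(r.sense()['wrist_torque'])"; python3 -m inch '[[[0,0,0,0,0,-0.02],[0,0,0,0,0,-0.04],[0,0,0,0,0,-0.06],[0,0,0,0,0,-0.06],[0,0,0,0,0,-0.06]]]'; python3 -c "
from rig import r
print(r.sense()['wrist_torque'])"
```

```text
[-0.4046452   1.24111945  0.04836567]
clock: 5.73
eef_pos: [546.5, 138.3, 249.4]
tcp_rot: [3.136, -0.0, 1.793]
contact_force: [-3.4, -0.8, 20.7]
opening: 0.123
grasp_force: 70.9
[-0.15484769  0.67409191 -0.01740389]
```

```bash
python3 -m inch '[[[0,0,0.001,0,0,-0.03],[0,0,0.002,0,0,-0.06],[0,0,0.002,0,0,-0.09],[0,0,0.002,0,0,-0.12],[0,0,0.002,0,0,-0.15],[0,0,0.002,0,0,-0.18],[0,0,0.002,0,0,-0.2],[0,0,0.002,0,0,-0.2]]]'; python3 -c "
from rig import r
print(r.sense()['wrist_torque'])"
```

```text
clock: 6.4
eef_pos: [546.8, 138.5, 249.3]
tcp_rot: [3.136, 0.003, 2.425]
contact_force: [-2.5, -0.0, 21.1]
opening: 0.126
grasp_force: 71.2
[-0.09780721  0.71199473 -0.07850712]
```

```bash
python3 -m inch '[[[0,0,0,0,0,-0.025],[0,0,0,0,0,-0.05],[0,0,0,0,0,-0.05],[0,0,0,0,0,-0.05]]]'; python3 -c "
from rig import r
print(r.sense()['wrist_torque'])"; python3 -m inch '[[[0,0,0,0,0,-0.006],[0,0,0,0,0,-0.006],[0,0,0,0,0,-0.006]]]';python3 -c "
from rig import r
print(r.sense()['wrist_torque'])"
```

```text
clock: 6.73
eef_pos: [546.8, 138.4, 249.3]
tcp_rot: [3.137, 0.004, 2.579]
contact_force: [-2.6, -0.2, 22.0]
opening: 0.123
grasp_force: 71.2
[-0.13514626  0.6396715   0.0989433 ]
clock: 6.98
eef_pos: [546.8, 138.4, 249.3]
tcp_rot: [3.137, 0.004, 2.597]
contact_force: [-3.1, -0.4, 22.2]
opening: 0.125
grasp_force: 71.2
[-0.12220576  0.66278547 -0.2500356 ]
```

```bash
for i in 1; do python3 -m inch '[[[0,0,0,0,0,-0.005],[0,0,0,0,0,-0.005],[0,0,0,0,0,-0.005]]]';python3 -c "
from rig import r
print(r.sense()['wrist_torque'])"; done
```

```text
clock: 7.23
eef_pos: [546.8, 138.4, 249.3]
tcp_rot: [3.137, 0.004, 2.613]
contact_force: [-2.4, -0.3, 22.5]
opening: 0.126
grasp_force: 71.2
[-0.10612267  0.68750118 -0.15345509]
```

```bash
for i in 1; do python3 -m inch '[[[0,0,0,0,0,-0.005],[0,0,0,0,0,-0.005],[0,0,0,0,0,-0.005]]]';python3 -c "
from rig import r
print(r.sense()['wrist_torque'])"; done
```

```text
clock: 7.48
eef_pos: [546.8, 138.4, 249.4]
tcp_rot: [3.137, 0.004, 2.628]
contact_force: [-2.5, -0.2, 21.4]
opening: 0.125
grasp_force: 71.2
[-0.08756979  0.60461414 -0.18779025]
```

```bash
for i in 1; do python3 -m inch '[[[0,0,0,0,0,-0.005],[0,0,0,0,0,-0.005],[0,0,0,0,0,-0.005]]]';python3 -c "
from rig import r
print(r.sense()['wrist_torque'])"; done
```

```text
clock: 7.73
eef_pos: [546.8, 138.4, 249.3]
tcp_rot: [3.137, 0.004, 2.644]
contact_force: [-3.4, 0.1, 21.9]
opening: 0.126
grasp_force: 71.2
[-0.1204793   0.64105217 -0.19229572]
```

```bash
for i in 1 2; do python3 -m inch '[[[0,0,0,0,0,-0.004],[0,0,0,0,0,-0.004],[0,0,0,0,0,-0.004]]]';python3 -c "
from rig import r
print(r.sense()['wrist_torque'])"; done
```

```text
clock: 7.98
eef_pos: [546.8, 138.4, 249.3]
tcp_rot: [3.137, 0.004, 2.657]
contact_force: [-1.8, -0.5, 22.3]
opening: 0.122
grasp_force: 71.2
[-0.03927568  0.72765674 -0.23636148]
clock: 8.23
eef_pos: [546.7, 138.5, 249.3]
tcp_rot: [3.137, 0.004, 2.669]
contact_force: [-2.3, -0.7, 22.3]
opening: 0.125
grasp_force: 71.2
[-0.06401611  0.73479808 -0.35565789]
```

```bash
python3 -m inch '[[[0,0,-0.01,0,0,0],[0,0,-0.02,0,0,0],[0,0,-0.025,0,0,0],[0,0,-0.025,0,0,0]]]';python3 -c "
from rig import r
print(r.sense()['wrist_torque'])";  python3 -m inch '[[[0,0,-0.01,0,0,0],[0,0,-0.02,0,0,0],[0,0,-0.025,0,0,0],[0,0,-0.025,0,0,0]]]'
```

```text
clock: 8.57
eef_pos: [546.6, 138.4, 253.6]
tcp_rot: [3.138, 0.004, 2.669]
contact_force: [-0.7, 0.6, 15.9]
opening: 0.125
grasp_force: 70.2
[ 0.05071176  0.34236914 -0.30171471]
clock: 8.9
eef_pos: [546.4, 138.4, 257.9]
tcp_rot: [3.138, 0.004, 2.669]
contact_force: [1.0, 1.7, 9.3]
opening: 0.124
grasp_force: 69.4
```

```bash
python3 -m inch '[[[0,0,-0.01,0,0,0],[0,0,-0.015,0,0,0],[0,0,-0.015,0,0,0]]]'; python3 -m inch '[[[0,0,-0.01,0,0,0],[0,0,-0.015,0,0,0],[0,0,-0.015,0,0,0]]]'
```

```text
clock: 9.15
eef_pos: [545.2, 138.0, 259.4]
tcp_rot: [3.14, 0.001, 2.67]
contact_force: [-0.8, 0.4, 7.7]
opening: 0.12
grasp_force: 69.4
clock: 9.4
eef_pos: [544.3, 137.7, 261.2]
tcp_rot: [-3.141, -0.001, 2.67]
contact_force: [-0.1, -0.0, -2.0]
opening: 0.125
grasp_force: 68.2
```

```bash
python3 -m inch '[[[0,0,-0.015,0,0,0],[0,0,-0.03,0,0,0],[0,0,-0.03,0,0,0]]]'; python3 -m inch '[[[0,0,-0.03,0,0,0],[0,0,-0.06,0,0,0],[0,0,-0.06,0,0,0]]]'
```

```text
clock: 9.65
eef_pos: [544.9, 137.9, 268.0]
tcp_rot: [3.141, 0.0, 2.67]
contact_force: [-0.9, -0.7, -1.4]
opening: 0.127
grasp_force: 68.2
clock: 9.9
eef_pos: [545.4, 138.0, 281.1]
tcp_rot: [3.14, 0.002, 2.67]
contact_force: [0.1, 0.8, -0.8]
opening: 0.123
grasp_force: 68.2
```

```bash
python3 -m inch '[[[0,0,-0.2,0,0,0],[-0.02,-0.1,-0.35,0,0,0],[-0.08,-0.3,-0.35,0,0,0],[-0.14,-0.5,-0.35,0,0,0],[-0.2,-0.7,-0.35,0,0,0],[-0.2,-0.8,-0.35,0,0,0],[-0.2,-0.8,-0.35,0,0,0]]]'; python3 -m inch '[[[-0.05,-0.2,0,0,0,0],[-0.1,-0.4,0,0,0,0],[-0.15,-0.6,0,0,0,0],[-0.2,-0.8,0,0,0,0],[-0.2,-0.8,0,0,0,0]]]';python3 -m inch '[[[-0.05,-0.2,0,0,0,0.039],[-0.1,-0.4,0,0,0,0.078],[-0.15,-0.6,0,0,0,0.117],[-0.2,-0.8,0.1,0,0,0.156],[-0.2,-0.8,0.3,0,0,0.195],[-0.2,-0.8,0.5,0,0,0.233],[-0.2,-0.8,0.7,0,0,0.233],[-0.2,-0.8,0.7,0,0,0.233]]]'; python3 - <<'E'
from h import *
print(pose()[1].as_euler('xyz')[2], go([432.8,-343,40],1.94))
cv2.imwrite("pics/t2.png",r.grab_frame("top")[:,:,::-1])
E
```

```text
clock: 10.48
eef_pos: [506.1, -26.3, 349.9]
tcp_rot: [-3.14, 0.001, 2.666]
contact_force: [-0.1, -0.4, -1.3]
opening: 0.126
grasp_force: 68.8
clock: 10.9
eef_pos: [469.1, -189.1, 349.8]
tcp_rot: [-3.139, 0.001, 2.666]
contact_force: [0.7, 0.3, -2.1]
opening: 0.126
grasp_force: 69.2
clock: 11.57
eef_pos: [429.8, -341.3, 202.4]
tcp_rot: [-3.136, -0.01, 1.937]
contact_force: [-1.3, 2.4, -1.9]
opening: 0.127
grasp_force: 69.2
1.9369290101238459 [-0.0217  0.0154  0.8117 -0.0018 -0.0033 -0.001 ]
```

```bash
python3 -m inch '[[[0,0,0.2,0,0,0],[0,0,0.4,0,0,0],[0,0,0.6,0,0,0],[0,0,0.75,0,0,0],[0,0,0.78,0,0,0],[0,0,0.78,0,0,0],[0,0,0.78,0,0,0]]]'; python3 -c "
from h import *
print(pose()[0],go([432.8,-343,36],1.94))"
```

```text
clock: 12.2
eef_pos: [435.3, -345.4, 56.0]
tcp_rot: [3.14, 0.003, 1.938]
contact_force: [-0.3, -1.3, -1.0]
opening: 0.121
grasp_force: 69.3
[ 435.32167834 -345.42993508   56.0470748 ] [ 0.0161 -0.0076  0.1002  0.0005  0.0009 -0.0005]
```

Position is fine in the tray (well clear of walls and coupling). Lower gently.

```bash
python3 -m inch '[[[0,0,0.03,0,0,0],[0,0,0.06,0,0,0],[0,0,0.09,0,0,0],[0,0,0.09,0,0,0],[0,0,0.09,0,0,0]]]'; python3 -m inch '[[[0,0,0.008,0,0,0],[0,0,0.012,0,0,0],[0,0,0.012,0,0,0]]]'
```

```text
clock: 12.62
eef_pos: [433.2, -344.1, 35.4]
tcp_rot: [-3.141, -0.0, 1.938]
contact_force: [-0.3, -0.3, -0.9]
opening: 0.126
grasp_force: 69.3
clock: 12.87
eef_pos: [433.5, -344.5, 34.5]
tcp_rot: [3.141, 0.0, 1.938]
contact_force: [-4.6, 3.4, 16.7]
opening: 0.12
grasp_force: 72.0
```

```bash
python3 -m inch '[[[0,0,-0.009,0,0,0],[0,0,-0.009,0,0,0]]]'; python3 -m inch '[[[0,0,0,0,0,0],[0,0,0,0,0,0],[0,0,0,0,0,0],[0,0,0,0,0,0],[0,0,0,0,0,0]]]' -0.2; python3 -m inch '[[[0,0,-0.1,0,0,0],[0,0,-0.25,0,0,0],[0,0,-0.45,0,0,0],[0,0,-0.65,0,0,0],[0,0,-0.85,0,0,0],[0,0,-1,0,0,0],[0,0,-1,0,0,0],[0,0,-1,0,0,0]]]'; python3 -c "
from h import *
print(go([463.5,-186.3,220],1.6))"
```

```text
clock: 13.03
eef_pos: [433.7, -344.5, 35.4]
tcp_rot: [3.141, 0.001, 1.938]
contact_force: [1.1, -0.0, -0.7]
opening: 0.126
grasp_force: 69.3
clock: 13.45
eef_pos: [433.3, -344.2, 34.8]
tcp_rot: [-3.142, -0.0, 1.938]
contact_force: [-0.2, 0.1, -0.6]
opening: 0.402
grasp_force: 0.0
clock: 14.12
eef_pos: [434.2, -344.9, 236.8]
tcp_rot: [3.14, 0.004, 1.938]
contact_force: [0.1, 0.4, -0.1]
opening: 0.4
grasp_force: 0.0
[0.6882 0.4211 0.0824 0.0008 0.001  0.1075]
```

```bash
python3 -m inch '[[[0.17,0.1,0,0,0,0],[0.34,0.21,0,0,0,0],[0.52,0.32,0,0,0,0],[0.69,0.42,0.08,0,0,0],[0.69,0.42,0.08,0,0,0],[0.69,0.42,0.08,0,0,0],[0.69,0.42,0.08,0,0,0],[0.69,0.42,0.08,0,0,0]]]'; python3 - <<'E'
from h import *
P=pose();np.save("P2.npy",np.r_[P[0],P[1].as_euler('xyz')]);im=r.grab_frame("wrist")[:,:,::-1]
cv2.imwrite("pics/w2.png",im); p=wproj([[463.5,-186.3,29]],P)[0];print(P[0],p)
t=r.grab_frame("top")[:,:,::-1];cv2.imwrite("pics/t3.png",t)
u,v=p.round().astype(int)
a=cv2.resize(im[v-50:v+50,u-65:u+65],(780,600),interpolation=cv2.INTER_CUBIC);print(u,v)
cv2.imwrite("pics/w2c.png",a)
E
```

```text
clock: 14.78
eef_pos: [462.1, -186.1, 218.4]
tcp_rot: [-3.141, -0.0, 1.937]
contact_force: [-0.6, -0.1, 0.3]
opening: 0.401
grasp_force: 0.0
[ 462.08360549 -186.10454895  218.44617079] [320.63881507 178.05636497]
321 178
```

View pics/w2c.png

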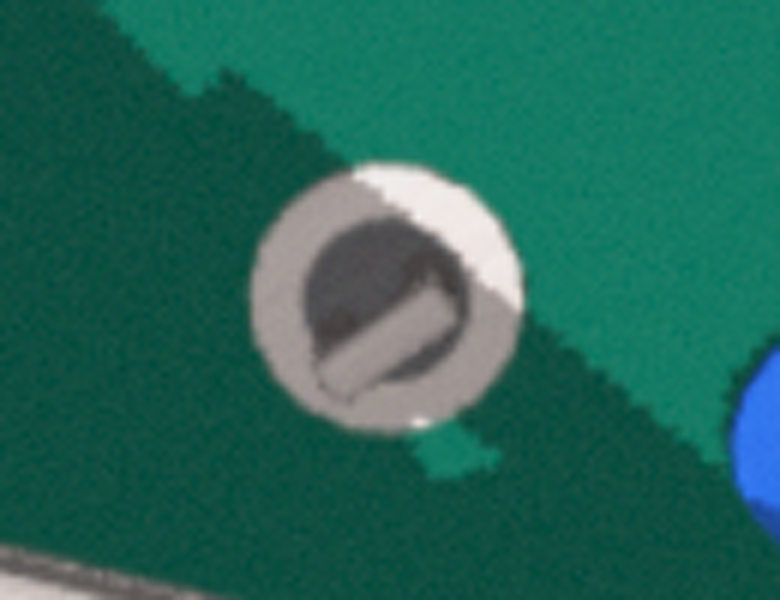

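```bash
python3 - <<'E'
from h import *
a=np.load("P2.npy");P=(a[:3],Ro.from_euler('xyz',a[3:]))
f=lambda x,y:(256+x/6,128+y/6)
w=wcast([f(335,378),f(445,302),f(388,342)],63,P);print(w.round(1)); ang=np.arctan2(*(w[1]-w[0])[[1,0]]);print(np.degrees(ang),ang, np.linalg.norm(w[1]-w[0]))
print(wcast([f(387,299)],29,P))
g=pose()
for y in(ang,ang+np.pi,): print(y,go([463.3,-186.2,32],y))
q=r.sense()['qpos'];print(q)
E
```

```text
[[ 457.3 -194.8   63. ]
 [ 469.6 -176.3   63. ]
 [ 463.3 -185.9   63. ]]
56.39523756441856 0.9842825779434915 22.229983665517814
[[ 463.26823003 -186.12081885   29.        ]]
0.9842825779434915 [-0.001   0.0059  0.9338 -0.      0.      0.303 ]
4.125875231533285 [-1.000e-03  5.900e-03  9.338e-01 -1.000e-04 -1.000e-04 -6.970e-01]
[-3.86309789e-01  1.69172410e-01  1.91204781e+00 -1.96470734e-04
  1.06046937e+00 -7.51562851e-01]
```

```bash
python3 -m inch '[[[0,0.006,0.1,0,0,0.039],[0,0.006,0.2,0,0,0.078],[0,0.006,0.3,0,0,0.117],[0,0.006,0.4,0,0,0.156],[0,0.006,0.5,0,0,0.195],[0,0.006,0.55,0,0,0.234],[0,0.006,0.55,0,0,0.273],[0,0.006,0.55,0,0,0.303]]]';python3 -m inch '[[[0,0,0,0,0,0],[0,0,0,0,0,0]]]'; python3 -c "
from h import *
print(go([463.3,-186.1,33],.984))"
```

```text
clock: 15.55
eef_pos: [462.7, -185.8, 108.0]
tcp_rot: [-3.14, 0.0, 0.978]
contact_force: [0.6, 0.6, -0.3]
opening: 0.401
grasp_force: 0.0
clock: 15.72
eef_pos: [463.4, -185.7, 108.9]
tcp_rot: [3.141, 0.0, 0.988]
contact_force: [-0.1, -0.8, 0.1]
opening: 0.403
grasp_force: 0.0
[-1.900e-03  5.000e-04  3.796e-01  1.000e-04  0.000e+00  1.100e-03]
```

```bash
python3 -m inch '[[[0,0,0.15,0,0,0],[-0.002,0,0.28,0,0,0],[-0.002,0,0.36,0,0,0],[-0.002,0,0.38,0,0,0],[-0.002,0,0.38,0,0,0],[-0.002,0,0.38,0,0,0]]]'; python3 -m inch '[[[0,0,0,0,0,0],[0,0,0,0,0,0],[0,0,0,0,0,0],[0,0,0,0,0,0],[0,0,0,0,0,0],[0,0,0,0,0,0]]]' -1 30
```

```text
clock: 16.22
eef_pos: [463.6, -185.6, 33.5]
tcp_rot: [3.141, -0.0, 0.987]
contact_force: [0.3, -0.5, 0.1]
opening: 0.398
grasp_force: 0.0
clock: 16.72
eef_pos: [464.1, -185.6, 34.0]
tcp_rot: [3.139, -0.0, 0.986]
contact_force: [-0.1, -0.2, 7.6]
opening: 0.102
grasp_force: 32.3
```

```bash
python3 -m inch '[[[0,0,-0.1,0,0,0],[0,0,-0.25,0,0,0],[0,0,-0.45,0,0,0],[0,0,-0.65,0,0,0],[0,0,-0.85,0,0,0],[0,0,-1,0,0,0],[0,0,-1,0,0,0]]]' - 50;python3 -m inch '[[[0.1,-0.03,-0.15,0,0,0],[0.25,-0.08,-0.3,0,0,0],[0.4,-0.13,-0.36,0,0,0],[0.6,-0.2,-0.36,0,0,0],[0.785,-0.28,-0.36,0,0,0],[0.785,-0.28,-0.36,0,0,0]]]';python3 -m inch '[[[0.15,-0.05,0,0,0,0],[0.3,-0.1,0,0,0,0],[0.45,-0.16,0,0,0,0],[0.62,-0.21,0,0,0,0],[0.785,-0.28,0,0,0,0],[0.785,-0.28,0,0,0,0],[0.785,-0.28,0,0,0,0],[0.785,-0.28,0,0,0,0]]]'; python3 - <<'E'
from h import *
print(go([545.2,138,285],.986))
P=pose();np.save("P3.npy",np.r_[P[0],P[1].as_euler('xyz')]);im=r.grab_frame("wrist")[:,:,::-1]
cv2.imwrite("pics/w3.png",im);print(P[0],wproj([[545.2,138,234]],P))
t=r.grab_frame("top")[:,:,::-1]; s=r.grab_frame("scene")[:,:,::-1]
cv2.imwrite("pics/m3.png",np.hstack([cv2.resize(im[100:300,220:420],(400,400)),cv2.resize(t[180:300,380:500],(400,400),interpolation=cv2.INTER_CUBIC)]))
E
```

```text
clock: 17.3
eef_pos: [466.3, -186.4, 239.7]
tcp_rot: [3.131, -0.002, 0.986]
contact_force: [2.0, -1.1, 0.2]
opening: 0.095
grasp_force: 49.9
clock: 17.8
eef_pos: [503.8, -17.5, 304.8]
tcp_rot: [-3.141, -0.003, 0.99]
contact_force: [-0.1, -0.2, -1.4]
opening: 0.094
grasp_force: 49.7
clock: 18.47
eef_pos: [542.6, 138.2, 304.2]
tcp_rot: [-3.141, 0.001, 0.987]
contact_force: [-0.6, -0.2, -0.9]
opening: 0.096
grasp_force: 49.7
[ 0.0065  0.0115  0.0959 -0.0002  0.0004  0.0003]
[542.59143914 138.18621382 304.18530187] [[322.7644249 210.8250976]]
```

View pics/m3.png

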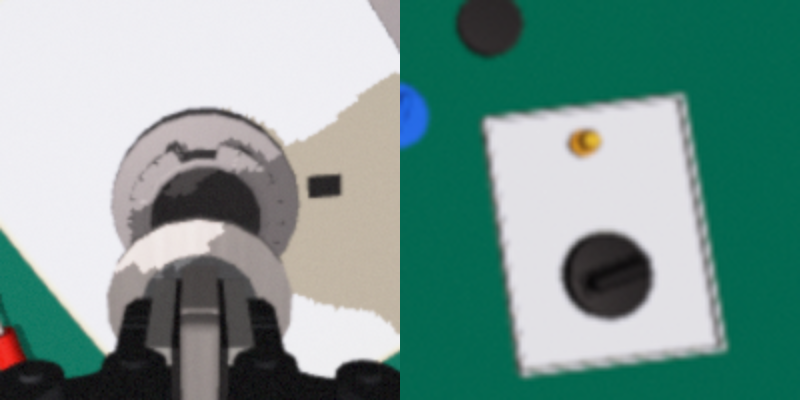

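```bash
python3 - <<'E'
from h import *
a=np.load("P3.npy");P=(a[:3],Ro.from_euler('xyz',a[3:]))
tx=P[1].apply([1,0,0])
t=np.linspace(0,2*np.pi,721)
def ext(c,rad):
    p=wproj(np.c_[c[0]+rad*np.cos(t),c[1]+rad*np.sin(t),np.full(721,c[2])],P); return p[:,0].min(),p[:,0].max(),p[:,1].min()
print("collar pred",ext([545.2,138,218],37),"meas",276,369,154)
for d in(-1,0,1):
    print("lip",d,ext(P[0]+d*tx-[0,0,5],25),ext(P[0]+d*tx-[0,0,8],25),"meas",274,365.5,209)
E
```

```text
collar pred (np.float64(274.9348379313646), np.float64(370.1360572068088), np.float64(156.6312361395781)) meas 276 369 154
lip -1 (np.float64(272.40858708694054), np.float64(366.52391781202755), np.float64(209.34753738343005)) (np.float64(273.1894601787046), np.float64(365.7617866311106), np.float64(207.49480241695753)) meas 274 365.5 209
lip 0 (np.float64(272.29692835091413), np.float64(366.6319454991351), np.float64(207.4440165611415)) (np.float64(273.0826983923287), np.float64(365.8650099285469), np.float64(205.62217690810488)) meas 274 365.5 209
lip 1 (np.float64(272.18569512179096), np.float64(366.7395290250679), np.float64(205.53290884791392)) (np.float64(272.97635997000384), np.float64(365.96779174912865), np.float64(203.74235722911453)) meas 274 365.5 209
```

```bash
python3 -m inch '[[[0,0,0,0,0,0],[0,0,0,0,0,0]]]'; python3 -c "
from h import *
print(go([545.8,139,274],.986))"
```

```text
clock: 18.78
eef_pos: [543.2, 137.6, 305.0]
tcp_rot: [3.141, -0.0, 0.985]
contact_force: [0.1, -0.5, -1.3]
opening: 0.094
grasp_force: 49.7
[ 1.310e-02  7.100e-03  1.551e-01  1.000e-04 -0.000e+00 -5.000e-04]
```

```bash
python3 -m inch '[[[0.013,0.007,0.05,0,0,0],[0.013,0.007,0.1,0,0,0],[0.013,0.007,0.15,0,0,0],[0.013,0.007,0.155,0,0,0],[0.013,0.007,0.155,0,0,0],[0.013,0.007,0.155,0,0,0]]]'; python3 -m inch '[[[0,0,0.015,0,0,0],[0,0,0.03,0,0,0],[0,0,0.04,0,0,0],[0,0,0.04,0,0,0]]]'; python3 -m inch '[[[0,0,0.015,0,0,0],[0,0,0.03,0,0,0],[0,0,0.04,0,0,0],[0,0,0.04,0,0,0]]]'
```

```text
clock: 19.28
eef_pos: [545.7, 139.8, 273.6]
tcp_rot: [-3.141, 0.0, 0.986]
contact_force: [-0.5, -0.4, -0.4]
opening: 0.091
grasp_force: 49.7
clock: 19.62
eef_pos: [545.5, 139.8, 265.4]
tcp_rot: [-3.141, 0.0, 0.986]
contact_force: [-0.6, -0.1, -1.9]
opening: 0.092
grasp_force: 49.7
clock: 19.95
eef_pos: [545.5, 139.7, 257.3]
tcp_rot: [-3.141, 0.001, 0.986]
contact_force: [-0.4, 0.5, -1.8]
opening: 0.095
grasp_force: 49.7
```

No contact; the foot is already 11 mm inside. Continue.

```bash
python3 -m inch '[[[0,0,0.015,0,0,0],[0,0,0.03,0,0,0],[0,0,0.04,0,0,0],[0,0,0.04,0,0,0]]]'; python3 -m inch '[[[0,0,0.01,0,0,0],[0,0,0.02,0,0,0],[0,0,0.025,0,0,0],[0,0,0.025,0,0,0]]]'
```

```text
clock: 20.28
eef_pos: [545.5, 139.8, 249.3]
tcp_rot: [-3.141, 0.001, 0.986]
contact_force: [-0.2, -0.1, -0.4]
opening: 0.093
grasp_force: 49.7
clock: 20.62
eef_pos: [545.7, 139.8, 244.6]
tcp_rot: [-3.141, 0.0, 0.986]
contact_force: [0.2, -0.2, -1.2]
opening: 0.096
grasp_force: 49.7
```

```bash
python3 -m inch '[[[0,0,0.004,0,0,0],[0,0,0.006,0,0,0],[0,0,0.006,0,0,0]]]'
```

```text
clock: 20.87
eef_pos: [545.8, 139.8, 243.6]
tcp_rot: [-3.142, 0.0, 0.986]
contact_force: [-0.7, 0.2, -0.6]
opening: 0.099
grasp_force: 49.7
```

```bash
python3 -m inch '[[[0,0,0.004,0,0,0],[0,0,0.004,0,0,0],[0,0,0.004,0,0,0]]]';python3 -m inch '[[[0,0,0.003,0,0,0],[0,0,0.003,0,0,0],[0,0,0.003,0,0,0]]]'
```

```text
clock: 21.12
eef_pos: [545.7, 139.8, 242.8]
tcp_rot: [-3.142, 0.0, 0.986]
contact_force: [0.9, -0.1, -0.9]
opening: 0.099
grasp_force: 49.7
clock: 21.37
eef_pos: [545.8, 139.8, 242.3]
tcp_rot: [3.142, 0.0, 0.986]
contact_force: [0.5, -0.5, -1.1]
opening: 0.097
grasp_force: 49.7
```

```bash
for i in 1 2 ; do python3 -m inch '[[[0,0,0.003,0,0,0],[0,0,0.003,0,0,0],[0,0,0.003,0,0,0]]]' | grep -E "eef|contact"; done
```

```text
eef_pos: [545.8, 139.9, 242.1]
contact_force: [-2.9, -0.4, 4.4]
eef_pos: [545.8, 139.9, 242.1]
contact_force: [-4.1, -0.4, 9.8]
```

```bash
python3 -m inch '[[[0,0,-0.004,0,0,0],[0,0,-0.004,0,0,0]]]'; python3 -m inch '[[[0,0,0,0,0,0],[0,0,0,0,0,0],[0,0,0,0,0,0],[0,0,0,0,0,0],[0,0,0,0,0,0]]]' -0.3; python3 -m inch '[[[0,0,-0.05,0,0,0],[0,0,-0.15,0,0,0],[0,0,-0.3,0,0,0],[0,0,-0.5,0,0,0],[0,0,-0.65,0,0,0],[0,0,-0.65,0,0,0],[0,0,-0.65,0,0,0]]]'; python3 - <<'E'
from h import *
P=pose();im=r.grab_frame("wrist")[:,:,::-1]
s=r.grab_frame("scene")[:,:,::-1];t=r.grab_frame("top")[:,:,::-1];cv2.imwrite("pics/t4.png",t)
p=wproj([[545.2,138,237]],P)[0];print(P,p);u,v=p.astype(int)
b=np.zeros((400,800,3),np.uint8);b[:,:400]=cv2.resize(im[v-50:v+50,u-50:u+50],(400,400),interpolation=cv2.INTER_CUBIC);b[:,400:]=cv2.resize(s[115:185,345:415],(400,400),interpolation=cv2.INTER_CUBIC)
cv2.imwrite("pics/m4.png",b)
E
```

```text
clock: 22.03
eef_pos: [545.9, 139.9, 242.1]
tcp_rot: [3.141, -0.0, 0.986]
contact_force: [-1.1, -0.4, 4.3]
opening: 0.098
grasp_force: 50.6
clock: 22.45
eef_pos: [545.8, 139.8, 241.7]
tcp_rot: [-3.141, 0.0, 0.986]
contact_force: [-0.6, -0.1, -0.0]
opening: 0.349
grasp_force: 0.0
clock: 23.03
eef_pos: [546.7, 140.1, 374.7]
tcp_rot: [3.138, -0.003, 0.986]
contact_force: [-0.2, 0.1, -1.5]
opening: 0.35
grasp_force: 0.0
(array([546.69179883, 140.07871996, 374.68647276]), Rotation.from_matrix(array([[ 0.55214333,  0.83373665,  0.00457737],
                            [ 0.83374193, -0.55215313,  0.00114929],
                            [ 0.00348562,  0.00318177, -0.99998886]]))) [319.04350466 192.36974166]
```

View pics/m4.png

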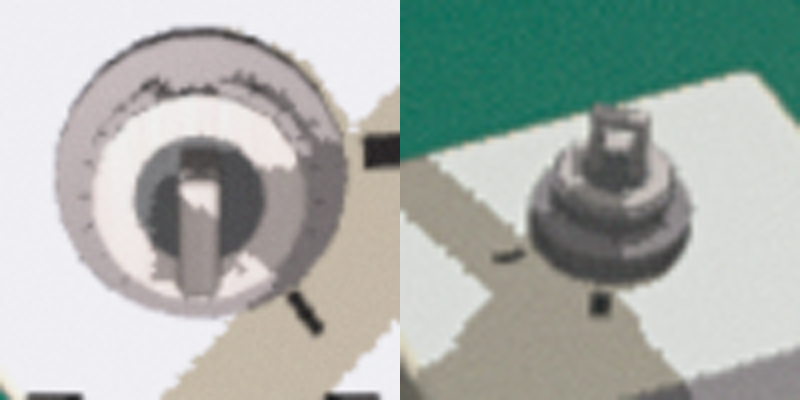

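The strainer sits flat and centred on the neck, and the gripper is clear. The cap is in the tray, wing up.

```bash
python3 -c "
from rig import r
print(r.sign_off())"
```

```text
the job is handed in; nothing more can be done
None
```

The job is handed in: the cap came off without forcing (about 23 N peak pressing reading) and stands wing up in the tray, the strainer's lip lies flat on the neck rim, and the arm was clear of everything at about 23 s.

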